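# Size a plunger rod on the laboratory hole gauge

## Robot

A 6-joint arm with a two-finger parallel gripper is mounted at the origin on the work surface. World frame = base frame: x ahead of the robot, y to its left, z up, the work surface at z = 0. Lengths are in m, angles in degrees, forces in N, time in s.
With the tool pointing down it reaches from about 0.275 to 0.725 m from the base axis. Payload 5.6 kg.
Tool frame: the origin (TCP) lies on the centre line of the jaws, within the pads' length; the fingertips stand 19 mm ahead of it and the grasp point (between the pads) is the TCP; z points along the fingers, y is the line along which they close (so a half turn about z gives the same grasp; the last joint's range is limited). The gripper opens to 85 mm and grips with 20 to 120 N. Pads are 22 mm wide; open, the fingers measure 114 mm over their backs; the gripper's body (76 mm by 85 mm) begins 54 mm behind the grasp point. The pads swing forward as they close: fully open they stand 13 mm farther back than shut.
Start: joints at [-57.09, 14.616, 6.199, 0, -81.583, -16.306], TCP at [0.157, -0.527, 0.25] pointing down, gripper open.
Joint ranges: [-168.99, 168.99], [-69.2, 112.95], [-62.41, 85.93], [-164.36, 98.24], [-168.68, -3.75], [-174.98, 174.98]. Speed limits (degrees/s): [147.25, 147.25, 180, 180, 180, 180].

## Interface

Orientations are given as a 3x3 rotation matrix whose columns are the frame's x, y, z axes.
In Python, from rig import manip gives the robot as it stands.
- The arm moves only by the shell command python3 -m handwheel 'ROWS'. ROWS is JSON, a list of rows, each a list of 7 numbers: the finger opening in m, from 0 to 0.0854, then the shift along the tool's x, y, z in m, then the turn, a rotation vector about the tool's x, y, z in degrees. In form: [[grip, x, y, z, wx, wy, wz], ...]. A call has 1 to 12 rows; each row shifts and turns the commanded pose from where the row before left it, along the tool's axes as they then stand; what a row does not reach is not made up. A row lasts 1/8 s, in which the tool goes at most 62.5 mm and 10.7 degrees, less where a joint would pass 70% of its speed; a pose out of reach is approached as far as the arm can. A call with a gripper value outside its range is refused whole. The fingers move at their own pace and stop on an object; the grip force is fixed at half the most. Time passes only in rows, so rows that do not move let the fingers close. It gives the time, the measured TCP pose, the force, the opening and the grip force at its end, in the units of the state.
- manip.sense(): the state, without advancing time (a new reading comes with each control period).
- manip.capture(name): name is "scene" or "top"; returns the picture (400x640x3 uint8, blue, green, red); there is no depth.
- manip.camera_model(name): a dict with "intrinsics" (3x3 intrinsics, pixels), "D" ([k1, k2, p1, p2, k3] as OpenCV has them; the pictures are not rectified), "R" (3x3) and "t" (3): a world point X has camera coordinates R X + t. Camera axes: x right, y down, z forward; pixel columns grow to the right and rows downward; lengths in m; the calibration is good to about 2 mm. A picture is of the moment at which its call begins. camera_model takes no time and is no camera call.
- manip.close_job(): hands the job in; it is judged then, once.
The state is a dict: "time_s": time; "q": joint angles; "dq": joint speeds; "joint_torque": joint torques, N m; "tool_pos": TCP position; "eef_rot": TCP orientation; "contact_force": force on the tool from outside, world axes, zero at the start; "ft_torque": the same for the moment, N m; "opening": opening from 0.0 (shut) to 1.0 (fully open); "grasp_force": force on a finger pad.
Only numpy, scipy, OpenCV 4.12 (cv2) and the standard library are available. Lean on these libraries where they do the work, as an engineer would, in place of code of your own. Each camera call takes 0.05 s, during which the arm holds its last target. There are 200 camera calls.

## Task

Size the thickest of the three white plastic plunger rods on the metal hole gauge, stepping down: first pass it right down through the widest hole, lift it out again, then pass it right down through the next size, the middle hole, which is the tightest one that takes it. Leave the rod standing upright in the middle hole, its foot on the gauge's base, and let go.

Things in the scene. Friction and masses are not known exactly. Their poses are not given: they have to be found in the camera images.
- rod_center (a point): centre (half-way up) of the thickest rod: plain white plastic cylinder, 28 mm diameter, 110 mm long, about 0.12 kg, standing on its flat end on the bench (this point 55 mm up). z axis: the rod's axis. Grip it about 25 mm above this point, to keep the gripper clear of gauge and rod top. Two thinner white rods (20 x 110 mm, 16 x 75 mm) stand nearby; the three swap places.
- gauge: metal hole gauge fixed to the bench, turned any way round: 200 x 92 mm aluminium plate, 8 mm thick, top face 40 mm and underside 32 mm above the bench, carried at both ends over a base plate whose top is 6 mm above the bench. Three round through holes in one row: 66, 48 and 22 mm (too small for the rod). Origin: centre of its underside; x along the row, from widest to narrowest; z up.
- hole_wide (a point): centre of the widest hole (66 mm diameter), at the gauge plate's top face, 40 mm above the bench; 53 mm from the gauge's centre towards -x of the gauge.
- hole_middle (a point): centre of the middle hole (48 mm diameter), at the gauge plate's top face, 40 mm above the bench; 21 mm from the gauge's centre towards +x of the gauge, 74 mm from the widest hole. A rod standing in it on the gauge's base has its centre 61 mm and its top 116 mm above the bench.
Mind the look-alikes: they are no part of the job. Leave any pink or yellow look-alike of the part that bears rod_center alone. Several things have the shape of the gauge; the one meant has the colours described above.

How it is judged (in metres and radians):
On the way:
1. the thick rod is down through the widest hole, its foot well below the plate (horizontal distance between rod_center and hole_wide below 0.025 m and height (world z) of rod_center below 0.08 m and angle between rod_center's own z axis and vertical below 0.3 rad), for 0.1 s.
At the end, for the whole second after the job is handed in: After first passing down through the widest hole (foot 7 mm or more below the plate), the thick rod stands in the middle hole, foot on the gauge's base (centre 54 to 68 mm above the bench, within 16 mm of the hole's centre from above), upright within 10 degrees (horizontal distance between rod_center and hole_middle below 0.016 m and height (world z) of rod_center between 0.054 and 0.068 m and angle between rod_center's own z axis and vertical below 0.18 rad); the robot touches nothing.
It also fails if it takes over 38 s, if anything falls off the work surface, if the arm or the gripper's body presses on something with over 40 N, if the wrist force passes 120 N, or if a joint passes its speed limit or range.

## Working session

There is one attempt and no reset: what is moved stays moved. The work goes in short steps, Python scripts to look and compute and a shell command to move; the robot and the scene stay as the last step left them, time stands still between calls to the robot, and variables do not carry over. Pictures are saved under pics/ and viewed, at most 10 in all, crops included, and the job is handed in when it is done.

```bash
mkdir -p pics; python3 - <<'E'
from rig import manip
import cv2
for n in("scene","top"):
    cv2.imwrite(f"pics/{n}0.png",manip.capture(n)); m=manip.camera_model(n); print(n,m)
s=manip.sense(); print(s["time_s"],s["tool_pos"],s["eef_rot"],s["opening"])
E
```

```text
scene {'intrinsics': array([[476.52676914,   0.        , 319.27941786],
       [  0.        , 476.52676914, 195.18952936],
       [  0.        ,   0.        ,   1.        ]]), 'D': array([0.01261077, 0.        , 0.        , 0.        , 0.        ]), 'R': array([[-0.28972173,  0.95696727, -0.01658217],
       [ 0.80048532,  0.23277662, -0.55230273],
       [-0.52467569, -0.17328788, -0.83347869]]), 't': array([ 0.11641199, -0.38543652,  1.26408325])}
top {'intrinsics': array([[411.5960257 ,   0.        , 310.12474213],
       [  0.        , 411.5960257 , 194.33350214],
       [  0.        ,   0.        ,   1.        ]]), 'D': array([0.03168375, 0.        , 0.        , 0.        , 0.        ]), 'R': array([[ 0.0116461 , -0.99932937,  0.03471555],
       [-0.99583357, -0.01473157, -0.08999152],
       [ 0.09044259, -0.03352286, -0.99533731]]), 't': array([0.00480819, 0.5236676 , 0.8600893 ])}
0.1 [ 0.1570954  -0.52665444  0.24948739] [[-9.58319240e-01 -2.85698995e-01 -5.64169914e-04]
 [-2.85699542e-01  9.58317866e-01  1.62453933e-03]
 [ 7.65248545e-05  1.71801038e-03 -9.99998521e-01]] 1.0053166359328265
```

View pics/top0.png

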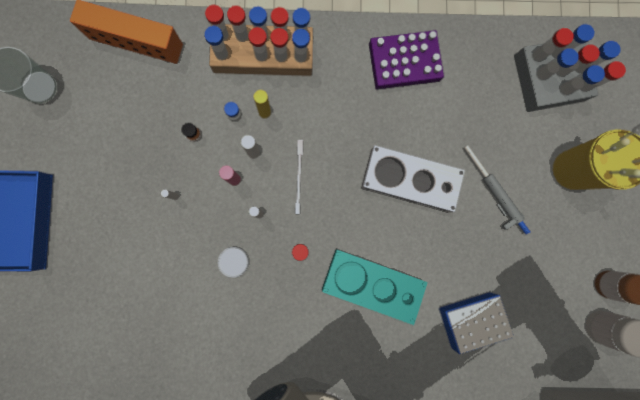

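View pics/scene0.png

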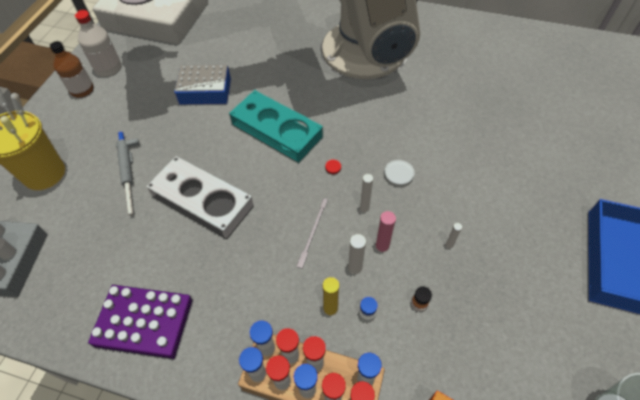

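The silver gauge is at about (413,179) in top, with the widest hole at (390,172) and the middle one at (424,181). The thickest white rod's top is near (248,142). In scene that rod's top is near (358,242), and the holes are at (219,203) and (190,187). I'll enlarge both views.

```bash
python3 - <<'E'
import cv2,numpy as np
t=cv2.imread("pics/top0.png");s=cv2.imread("pics/scene0.png")
r=lambda im,x,y,w,h,k:cv2.resize(im[y:y+h,x:x+w],None,fx=k,fy=k,interpolation=cv2.INTER_CUBIC)
a=np.vstack([np.hstack([r(t,355,140,120,80,3.3333),r(t,215,120,60,40,6.66667)])[:266],np.hstack([r(s,145,150,120,90,3.3333),r(s,325,225,60,45,6.66667)])])
print(a.shape);cv2.imwrite("pics/crop0.png",a)
E
```

```text
(566, 800, 3)
```

View pics/crop0.png

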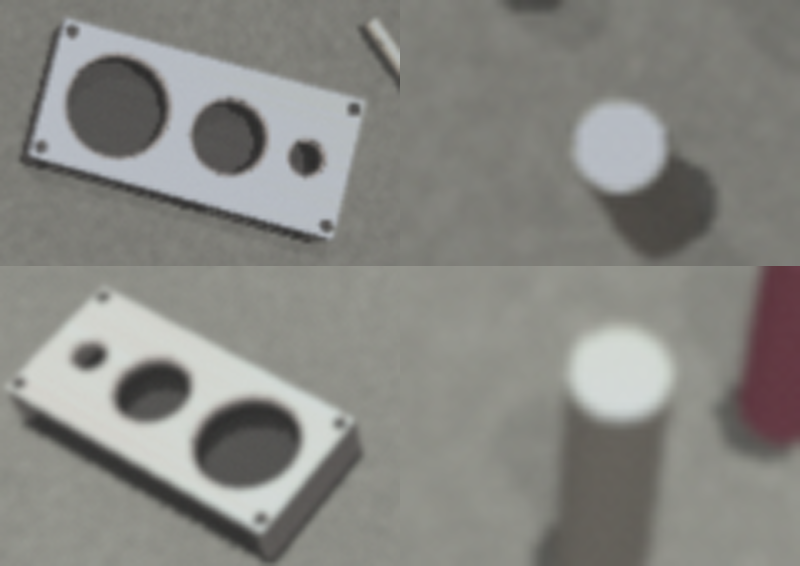

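Crop: in top the wide hole is at (390,171.7), the middle one at (423.8,181), and the rod top at (247.9,142). In scene they are at (219,203), (190.8,187) and (358,241). The rod is free-standing; the pink rod is its nearest neighbour.

```bash
cat > h.py <<'E'
from rig import manip
import numpy as np, cv2
def ray(n,px,z):
    m=manip.camera_model(n); R=np.array(m["R"]);t=np.array(m["t"])
    u=cv2.undistortPoints(np.array([[px]],float),m["intrinsics"],m["D"])[0,0]
    d=R.T@np.array([u[0],u[1],1]); c=-R.T@t
    return (c+d*(z-c[2])/d[2])[:2]
E
python3 - <<'E'
from h import *
P={"wide":(.04,(389.8,171.5),(218.8,202.8)),"mid":(.04,(423.7,180.8),(190.6,186.9)),"rod":(.11,(247.6,141.7),(357.6,240.7)),
"pinktop":(.11,(227.5,172.5),(387.5,217))}
W={}
for k,(z,a,b) in P.items():
    A,B=ray("top",a,z),ray("scene",b,z);W[k]=(A+B)/2;print(k,A.round(4),B.round(4))
d=W["mid"]-W["wide"];print(np.linalg.norm(d),np.degrees(np.arctan2(d[1],d[0])))
for n in W:print(n,W[n],np.linalg.norm(W[n]))
s=manip.sense();R=s["eef_rot"]
print("d tool",R.T@(np.r_[W["rod"],.08]-s["tool_pos"]))
g=[ray("top",(355+x/3.333,140+y/3.333),.04).round(3) for x,y in((68,20),(365,100),(333,240),(28,153))];print(g)
E
```

```text
wide [ 0.5734 -0.1569] [ 0.5741 -0.1579]
mid [ 0.5546 -0.2292] [ 0.5545 -0.2292]
rod [0.6167 0.1375] [0.6163 0.1362]
pinktop [0.5556 0.1746] [0.555  0.1755]
0.07438362677281056 -104.9655413110599
wide [ 0.5737346  -0.15736291] 0.5949239215668437
mid [ 0.55452591 -0.22922354] 0.6000353476056425
rod [0.61648709 0.13686489] 0.6314968934829785
pinktop [0.55530783 0.17505656] 0.58224701016694
d tool [-0.62982403  0.50432351  0.17030588]
[array([ 0.628, -0.126]), array([ 0.579, -0.317]), array([ 0.489, -0.295]), array([ 0.542, -0.1  ])]
```

```bash
python3 -m handwheel '[[0.085,-0.035,0.028,0,0,0,0],[0.085,-0.035,0.028,0,0,0,0],[0.085,-0.035,0.028,0,0,0,0],[0.085,-0.035,0.028,0,0,0,0],[0.085,-0.035,0.028,0,0,0,0],[0.085,-0.035,0.028,0,0,0,0],[0.085,-0.035,0.028,0,0,0,0],[0.085,-0.035,0.028,0,0,0,0],[0.085,-0.035,0.028,0,0,0,0],[0.085,-0.035,0.028,0,0,0,0],[0.085,-0.035,0.028,0,0,0,0],[0.085,-0.035,0.028,0,0,0,0]]'
python3 -m handwheel '[[0.085,-0.035,0.028,0,0,0,0],[0.085,-0.035,0.028,0,0,0,0],[0.085,-0.035,0.028,0,0,0,0],[0.085,-0.035,0.028,0,0,0,0],[0.085,-0.025,0.028,0,0,0,0],[0.085,-0.02,0.014,0,0,0,0],[0.085,0,0,0,0,0,0],[0.085,0,0,0,0,0,0]]'
cat > d.py <<'E'
from h import *
import sys
s=manip.sense();R=np.array(s["eef_rot"]);p=np.array(s["tool_pos"])
print("t",s["time_s"],"p",p.round(4),"F",np.round(s["contact_force"],1),"open",s["opening"],s["grasp_force"],"z",R[:,2].round(4))
print("tool shift",(R.T@(np.array(list(map(float,sys.argv[1:4])))-p)).round(4))
E
python3 d.py .6165 .1369 .08
```

```text
time_s: 1.6
tool_pos: [0.4641, -0.0836, 0.25]
eef_rot: [[-0.958, -0.286, -0.001], [-0.286, 0.958, 0.0], [0.001, 0.0, -1.0]]
contact_force: [-0.1, -1.0, 0.1]
opening: 0.994
grasp_force: 0.0
time_s: 2.6
tool_pos: [0.5966, 0.115, 0.25]
eef_rot: [[-0.958, -0.286, -0.001], [-0.286, 0.958, -0.0], [0.001, -0.0, -1.0]]
contact_force: [-0.2, 0.4, -0.2]
opening: 0.996
grasp_force: 0.0
t 2.6 p [0.5966 0.115  0.25  ] F [-0.2  0.4 -0.2] open 0.9964672126764853 0.0 z [-8.e-04 -4.e-04 -1.e+00]
tool shift [-0.0255  0.0153  0.1699]
```

```bash
python3 -m handwheel '[[0.085,-0.0255,0.015,0,0,0,0],[0.085,0,0,0.03,0,0,0],[0.085,0,0,0.04,0,0,0],[0.085,0,0,0.04,0,0,0],[0.085,0,0,0.04,0,0,0],[0.085,0,0,0.02,0,0,0],[0.085,0,0,0,0,0,0]]'
python3 d.py .6165 .1369 .08
python3 -c "
from h import *
cv2.imwrite('pics/g.png',np.vstack([manip.capture(n)[y:y+200,x:x+300] for n,x,y in(('top',120,60),('scene',220,120))]))"
```

```text
time_s: 3.48
tool_pos: [0.6158, 0.1358, 0.079]
eef_rot: [[-0.959, -0.285, -0.003], [-0.285, 0.959, -0.001], [0.003, -0.0, -1.0]]
contact_force: [0.2, -0.1, 0.4]
opening: 0.993
grasp_force: 0.0
t 3.475 p [0.6158 0.1358 0.079 ] F [ 0.2 -0.1  0.4] open 0.9931216363838232 0.0 z [-0.0032 -0.0013 -1.    ]
tool shift [-0.001   0.0008 -0.001 ]
```

View pics/g.png

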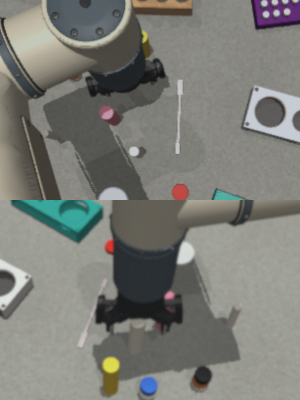

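In the scene crop the rod stands between the open fingers at about (137,335), and nothing has been touched. I'll close the gripper and lift.

```bash
python3 -m handwheel '[[0.02,0,0,0,0,0,0],[0.02,0,0,0,0,0,0],[0.02,0,0,0,0,0,0],[0.02,0,0,0,0,0,0],[0.02,0,0,0,0,0,0],[0.02,0,0,0,0,0,0],[0.02,0,0,0,0,0,0],[0.02,0,0,0,0,0,0]]'
python3 -m handwheel '[[0.02,0,0,-0.01,0,0,0],[0.02,0,0,-0.02,0,0,0],[0.02,0,0,-0.03,0,0,0],[0.02,0,0,-0.03,0,0,0],[0.02,0,0,-0.01,0,0,0],[0.02,0,0,0,0,0,0]]'
python3 d.py .5737 -.1574 .18
```

```text
time_s: 4.58
tool_pos: [0.6175, 0.137, 0.0809]
eef_rot: [[-0.958, -0.286, 0.001], [-0.286, 0.958, -0.0], [-0.001, -0.0, -1.0]]
contact_force: [-0.7, -0.1, 5.7]
opening: 0.307
grasp_force: 58.7
time_s: 5.32
tool_pos: [0.6169, 0.1373, 0.18]
eef_rot: [[-0.958, -0.286, -0.0], [-0.286, 0.958, 0.001], [0.0, 0.001, -1.0]]
contact_force: [0.9, 0.7, -2.9]
opening: 0.309
grasp_force: 58.9
t 5.325 p [0.6169 0.1373 0.18  ] F [ 0.9  0.7 -2.9] open 0.30948670546701434 58.943100571632385 z [-3.e-04  7.e-04 -1.e+00]
tool shift [ 1.256e-01 -2.701e-01 -2.000e-04]
```

```bash
python3 -m handwheel '[[0.02,0.006,-0.012,0,0,0,0],[0.02,0.012,-0.026,0,0,0,0],[0.02,0.012,-0.026,0,0,0,0],[0.02,0.0136,-0.028,0,0,0,0],[0.02,0.013,-0.028,0,0,0,0],[0.02,0.013,-0.028,0,0,0,0],[0.02,0.013,-0.028,0,0,0,0],[0.02,0.013,-0.028,0,0,0,0],[0.02,0.012,-0.026,0,0,0,0],[0.02,0.012,-0.026,0,0,0,0],[0.02,0.006,-0.014,0,0,0,0],[0.02,0,0,0,0,0,0]]'
python3 -m handwheel '[[0.02,0,0,0,0,0,0],[0.02,0,0,0,0,0,0]]'
python3 d.py .5737 -.1574 .18
python3 -c "
from h import *
cv2.imwrite('pics/w.png',np.hstack([cv2.resize(manip.capture(n)[y:y+150,x:x+200],None,fx=2,fy=2) for n,x,y in(('top',310,90),('scene',120,120))]))"
```

```text
time_s: 6.82
tool_pos: [0.5732, -0.1586, 0.1795]
eef_rot: [[-0.959, -0.284, -0.001], [-0.284, 0.959, 0.0], [0.001, 0.001, -1.0]]
contact_force: [1.4, 0.9, -0.7]
opening: 0.317
grasp_force: 59.0
time_s: 7.08
tool_pos: [0.574, -0.1568, 0.1802]
eef_rot: [[-0.958, -0.287, -0.0], [-0.287, 0.958, 0.0], [0.0, 0.0, -1.0]]
contact_force: [-0.4, -0.7, -1.7]
opening: 0.315
grasp_force: 59.0
t 7.075 p [ 0.574  -0.1568  0.1802] F [-0.4 -0.7 -1.7] open 0.31502969832262195 59.035606384277344 z [-1.e-04  2.e-04 -1.e+00]
tool shift [ 0.0004 -0.0005  0.0002]
```

View pics/w.png

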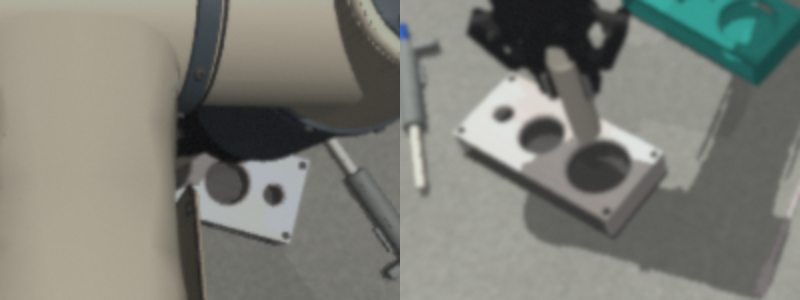

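The rod hangs from about (560,55) to its foot at (585,138) in the right-hand crop. I'll check whether it is tilted in the grip.

```bash
python3 - <<'E'
from h import *
m=manip.camera_model("scene")
X=np.array([[.574,-.1568,z] for z in(.10,.155,.21)])
u=cv2.projectPoints(X,cv2.Rodrigues(m["R"])[0],m["t"],m["intrinsics"],m["D"])[0][:,0]
print(u, (u-[120,120])*2+[400,0])
im=manip.capture("scene")[120:215,165:245]
for z in u: cv2.circle(im,(int(round(z[0]-165)),int(round(z[1]-120))),0,(0,0,255),-1)
cv2.imwrite("pics/w2.png",cv2.resize(im,None,fx=6,fy=6,interpolation=cv2.INTER_CUBIC))
E
```

```text
[[213.26520817 185.88821202]
 [207.10281012 168.56537627]
 [200.24041991 149.28751827]] [[586.53041635 131.77642404]
 [574.20562025  97.13075254]
 [560.48083981  58.57503655]]
```

View pics/w2.png

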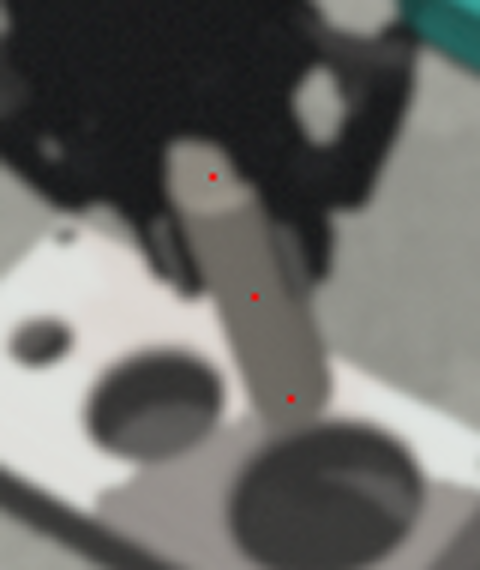

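The rod hangs vertical: the predicted axis points (red) lie on it. I'll lower it into the wide hole, hold, then lift it out.

```bash
python3 -m handwheel '[[0.02,0,0,0.015,0,0,0],[0.02,0,0,0.025,0,0,0],[0.02,0,0,0.025,0,0,0],[0.02,0,0,0.02,0,0,0],[0.02,0,0,0,0,0,0],[0.02,0,0,0,0,0,0],[0.02,0,0,0,0,0,0]]'
python3 d.py .5737 -.1574 .095
```

```text
time_s: 8.1
tool_pos: [0.5745, -0.1576, 0.0963]
eef_rot: [[-0.958, -0.286, 0.002], [-0.286, 0.958, -0.0], [-0.002, -0.001, -1.0]]
contact_force: [0.4, -0.3, -2.1]
opening: 0.314
grasp_force: 59.1
t 8.1 p [ 0.5745 -0.1576  0.0963] F [ 0.4 -0.3 -2.1] open 0.31396517153681486 59.062766432762146 z [ 2.e-03 -2.e-04 -1.e+00]
tool shift [0.0007 0.0005 0.0013]
```

```bash
python3 -m handwheel '[[0.02,0,0,0,0,0,0],[0.02,0,0,-0.02,0,0,0],[0.02,0,0,-0.025,0,0,0],[0.02,0,0,-0.015,0,0,0],[0.02,0,0,0,0,0,0],[0.02,0.0079,-0.0124,0,0,0,0],[0.02,0.012,-0.02,0,0,0,0],[0.02,0.012,-0.02,0,0,0,0],[0.02,0.007,-0.011,0,0,0,0],[0.02,0,0,0,0,0,0],[0.02,0,0,0,0,0,0],[0.02,0,0,0,0,0,0]]'
python3 d.py .5545 -.2292 .088
```

```text
time_s: 9.6
tool_pos: [0.5549, -0.2288, 0.1552]
eef_rot: [[-0.958, -0.287, -0.0], [-0.287, 0.958, 0.0], [-0.0, 0.0, -1.0]]
contact_force: [1.2, 0.2, -0.3]
opening: 0.304
grasp_force: 59.1
t 9.6 p [ 0.5549 -0.2288  0.1552] F [ 1.2  0.2 -0.3] open 0.3040564830315346 59.13137912750244 z [-0.e+00  2.e-04 -1.e+00]
tool shift [ 0.0005 -0.0003  0.0672]
```

Centred over the middle hole to within 1 mm. I'll go down to just above the base and then touch down gently.

```bash
python3 -m handwheel '[[0.02,0,0,0.015,0,0,0],[0.02,0,0,0.02,0,0,0],[0.02,0,0,0.02,0,0,0],[0.02,0,0,0.01,0,0,0],[0.02,0,0,0,0,0,0],[0.02,0,0,0.001,0,0,0],[0.02,0,0,0.001,0,0,0],[0.02,0,0,0,0,0,0]]'
python3 d.py .5545 -.2292 .086
```

```text
time_s: 10.6
tool_pos: [0.5549, -0.2295, 0.0887]
eef_rot: [[-0.958, -0.286, 0.001], [-0.286, 0.958, -0.0], [-0.001, -0.0, -1.0]]
contact_force: [0.2, 0.0, -0.9]
opening: 0.315
grasp_force: 59.1
t 10.6 p [ 0.5549 -0.2295  0.0887] F [ 0.2  0.  -0.9] open 0.3151617472489064 59.13100004196167 z [ 7.e-04 -1.e-04 -1.e+00]
tool shift [0.0003 0.0004 0.0027]
```

```bash
python3 -m handwheel '[[0.02,0,0,0.001,0,0,0],[0.02,0,0,0.0007,0,0,0],[0.02,0,0,0,0,0,0],[0.02,0,0,0,0,0,0]]'
python3 d.py .5545 -.2292 .086
```

```text
time_s: 11.1
tool_pos: [0.5548, -0.2295, 0.0869]
eef_rot: [[-0.958, -0.286, 0.0], [-0.286, 0.958, -0.0], [-0.0, -0.0, -1.0]]
contact_force: [0.2, 0.8, 1.1]
opening: 0.311
grasp_force: 59.1
t 11.1 p [ 0.5548 -0.2295  0.0869] F [0.2 0.8 1.1] open 0.3113688123439442 59.123284220695496 z [ 4.e-04 -2.e-04 -1.e+00]
tool shift [0.0002 0.0004 0.0009]
```

```bash
python3 -m handwheel '[[0.02,0,0,0.0007,0,0,0],[0.02,0,0,0,0,0,0],[0.02,0,0,0,0,0,0]]'
python3 d.py .5545 -.2292 .086
```

```text
time_s: 11.48
tool_pos: [0.5549, -0.2295, 0.0868]
eef_rot: [[-0.958, -0.286, 0.001], [-0.286, 0.958, -0.0], [-0.001, -0.001, -1.0]]
contact_force: [-1.6, 2.2, 5.9]
opening: 0.312
grasp_force: 59.6
t 11.475 p [ 0.5549 -0.2295  0.0868] F [-1.6  2.2  5.9] open 0.3121635674757114 59.571173787117004 z [ 8.e-04 -4.e-04 -1.e+00]
tool shift [0.0003 0.0004 0.0008]
```

The foot is on the base (Fz has risen to 6 N). I'll release and then go straight up.

```bash
python3 -m handwheel '[[0.04,0,0,0,0,0,0],[0.05,0,0,0,0,0,0],[0.085,0,0,0,0,0,0],[0.085,0,0,0,0,0,0],[0.085,0,0,0,0,0,0],[0.085,0,0,0,0,0,0],[0.085,0,0,0,0,0,0]]'
python3 -m handwheel '[[0.085,0,0,-0.01,0,0,0],[0.085,0,0,-0.03,0,0,0],[0.085,0,0,-0.03,0,0,0],[0.085,0,0,-0.04,0,0,0],[0.085,0,0,-0.04,0,0,0],[0.085,0.04,0,0,0,0,0],[0.085,0.05,0,0,0,0,0],[0.085,0.05,0,0,0,0,0],[0.085,0.03,0,0,0,0,0],[0.085,0,0,0,0,0,0],[0.085,0,0,0,0,0,0]]'
python3 - <<'E'
from h import *
m=manip.camera_model("scene")
X=np.array([[.5545,-.2292,z] for z in(.04,.116)])
u=cv2.projectPoints(X,cv2.Rodrigues(m["R"])[0],m["t"],m["intrinsics"],m["D"])[0][:,0];print(u)
im=manip.capture("scene")[130:250,130:260]
for z in u: cv2.circle(im,(int(round(z[0]-130)),int(round(z[1]-130))),0,(0,0,255),-1)
cv2.imwrite("pics/end.png",cv2.resize(im,None,fx=4,fy=4,interpolation=cv2.INTER_CUBIC))
E
```

```text
time_s: 12.35
tool_pos: [0.5547, -0.2295, 0.0859]
eef_rot: [[-0.958, -0.286, 0.0], [-0.286, 0.958, -0.0], [-0.0, -0.0, -1.0]]
contact_force: [0.5, -0.6, -1.0]
opening: 0.994
grasp_force: 0.0
time_s: 13.72
tool_pos: [0.3923, -0.2781, 0.2365]
eef_rot: [[-0.958, -0.286, 0.001], [-0.286, 0.958, -0.0], [-0.001, -0.001, -1.0]]
contact_force: [0.3, -0.4, -0.7]
opening: 0.992
grasp_force: 0.0
[[190.6125423  186.90584944]
 [181.03431077 164.47510238]]
```

View pics/end.png

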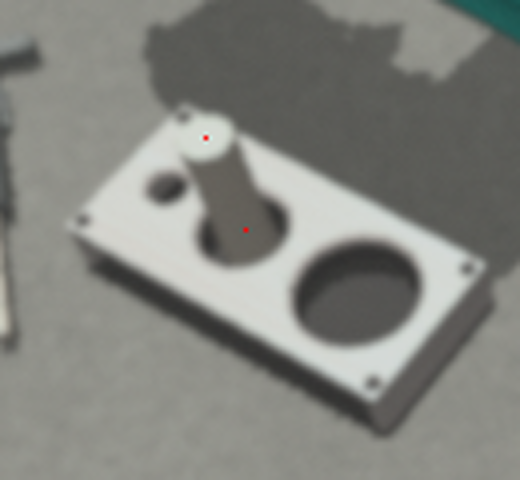

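The rod stands upright in the middle hole, with its top centred on the predicted point at crop (206,137). The gripper is clear.

```bash
python3 -c "
from rig import manip
print(manip.close_job())"
```

```text
the job is handed in; nothing more can be done
None
```

The thick rod went down through the widest hole, was lifted out, and now stands upright and released in the middle hole; I handed the job in at about 14 s, and no verdict was returned.

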